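Find the push switch that still snaps and lock it in

TASK

Only one of the three salvaged push switches on the test rail is still sound. Press them down slowly, one after another, to feel which one snaps over, letting go of any that stays soft and never forcing one hard against its bottom; leave the sound one latched in, and then push its locking slide fully home towards it. Leave the slides of the soft switches open and everything else on the bench where it is.

Things in the scene. Friction and masses are not known exactly. Their poses are not given: they have to be found in the camera images.
- rail: Test rail fixed to the bench: aluminium plate 170 x 310 x 12 mm (x, y, z), origin at the centre of its underside, 20 mm high steel strip along the far edge (x = 72 to 84 mm). Three like push switches stand in slots at x = +20 mm, y = +90, 0, -90 mm: steel housing 46 mm square (flange 50 mm), black flat round plunger cap 24 mm across on top. In front of each (-x) is its locking slide.
- slot_1 (a point): Middle of the left (+y) slot: point on the plate's top face on the axis of the switch there. x runs horizontally from the slide to the switch, away from the robot (within 0.25 rad of straight ahead), y along the row to the left, z up. Switches sit at differing depths, which no pose tells: cap top 57 to 69 mm above the plate, housing top 22 mm below the cap top.
- slot_2 (a point): Middle of the centre slot: point on the plate's top face on the axis of the switch there. x runs horizontally from the slide to the switch, away from the robot (within 0.25 rad of straight ahead), y along the row to the left, z up. Slide tab: upright steel plate 18 mm wide (y), 5 mm thick (x), its middle 75 mm before this point (-x) when open, 47 mm when home.
- slot_3 (a point): Middle of the right (-y) slot: point on the plate's top face on the axis of the switch there. x runs horizontally from the slide to the switch, away from the robot (within 0.25 rad of straight ahead), y along the row to the left, z up. Slide tabs rise from at most 14 mm to at least 34 mm above the plate; the tongue lies only on the switch side of the tab.
- key_p (a joint): Plunger of one of the switches: travel in m, 0 = out, grows when pressed down. Which slot it is in is not told and is drawn anew. For all three switches: a sound switch, pressed slowly, hardens to about 7 N in the first 2 mm, then gives way and snaps over: no force left from 5 mm down, and it stays latched, about 0.0078 down.
- key_q (a joint): Plunger of one of the switches: travel in m, 0 = out, grows when pressed down. Which slot it is in is not told and is drawn anew. For all three switches: a soft switch only gets steadily harder, with no drop, and springs back to 0: one reaches 10 N at about 8 mm, the other at about 4 mm.
- key_r (a joint): Plunger of one of the switches: travel in m, 0 = out, grows when pressed down. Which slot it is in is not told and is drawn anew. For all three switches: about 17 N breaks any switch, sound or soft; resistance at first touch is 1 to 2 N.
- slide_p (a joint): Locking slide of the switch with plunger key_p (same housing, same slot): 0 = open, grows as it moves towards its switch (slot's +x), 0.028 = home against its stop. Starts at 0 to 0.005, stays where left, drags with about 2.5 N.
- slide_q (a joint): Locking slide of the switch with plunger key_q (same housing, same slot): 0 = open, grows as it moves towards its switch (slot's +x), 0.028 = home against its stop. Starts at 0 to 0.005, stays where left, drags with about 2.5 N.
- slide_r (a joint): Locking slide of the switch with plunger key_r (same housing, same slot): 0 = open, grows as it moves towards its switch (slot's +x), 0.028 = home against its stop. Starts at 0 to 0.005, stays where left, drags with about 2.5 N.
- grommet: Bystander: black rubber grommet 26 mm across, 13 mm high, lying on the rail plate between the left and middle switches. Origin under its centre.
- plug: Bystander: small cream plug 20 mm wide, 18 mm high with a brass tongue, on the rail plate between the middle and right switches. Origin under its centre.
- relay: Bystander: steel relay can 50 x 40 x 32 mm with a foot at each end, on the bench to the left. Origin under its centre.
- driver: Bystander: screwdriver 190 mm long with a black handle, lying to the right. Origin under it.
- cover: Bystander: cream plastic cover 120 x 150 x 34 mm, on the bench to the left. Origin under its centre.
- cleaner: Bystander: grey spray can 52 mm across, 140 mm high, standing at the far left. Origin under its centre.
- ferrule: Bystander: cream plastic sleeve 20 mm across, 30 mm high, standing at the far right. Origin under its centre.

How it is judged:
By the outcome, as a careful person would: the job done as asked, in the order asked, and still so for the second after the job is handed in, with the robot touching nothing.
It also fails if it takes over 67 s, if anything falls off the work surface, if the arm or the gripper's body presses on something with over 40 N, if the wrist force passes 120 N, or if a joint passes its speed limit or range.

ROBOT

A 6-joint arm with a two-finger parallel gripper is mounted at the origin on the work surface. World frame = base frame: x ahead of the robot, y to its left, z up, the work surface at z = 0. Lengths are in m, angles in rad, forces in N, time in s.
With the tool pointing down it reaches from about 0.25 to 0.775 m from the base axis. Payload 4 kg.
Tool frame: the origin (TCP) lies at the very end of the fingers, on their centre line; the grasp point (between the pads) lies 19 mm behind it; y points along the fingers, x is the direction in which the jaws open and shut, and the axes are right-handed (so a half turn about y gives the same grasp; the last joint's range is limited). The gripper opens to 94 mm and grips with 3 to 60 N. Pads are 16 mm wide; open, the fingers measure 119 mm over their backs; the gripper's body (75 mm by 177 mm) begins 78 mm behind the grasp point.
Start: joints at [1.123, 0.087, 1.371, -0, 1.684, -0.103], TCP at [0.186, 0.518, 0.206] pointing down, gripper open.
Joint ranges: [-3.1, 3.1], [-0.76, 2.03], [0.27, 2.55], [-1.08, 4.22], [0.17, 2.65], [-2.57, 2.57]. Speed limits (rad/s): [2.79, 2.79, 3.14, 3.14, 3.14, 3.14].

INTERFACE

Orientations are given as [roll, pitch, yaw] about the fixed x, y, z axes, in that order (R = Rz(yaw) Ry(pitch) Rx(roll)).
In Python, from bench import robot gives the robot as it stands.
- The arm moves only by the shell command python3 -m handwheel 'ROWS' [OPENING]. ROWS is JSON, a list of rows, each an object with "delta_pos": the shift along the tool's x, y, z in mm, a list of three; "yaw": the turn about the tool's y in rad. A call has 1 to 12 rows; each row is the pose to reach, as a shift and turn from the pose commanded when the call began, along the tool's axes at that moment; what a row does not reach only later rows make up. A row lasts 1/10 s, in which the tool goes at most 50 mm and 8.59 degrees, less where a joint would pass 70% of its speed; a pose out of reach is approached as far as the arm can. A call with a gripper value outside its range is refused whole. OPENING is the closure in counts, from 0 (fully open) to 255 (shut), set as the call begins (- or left out, the last holds). The fingers move at their own pace and stop on an object; the grip force is fixed at half the most. Time passes only in rows, so rows that repeat a pose let the fingers close. It gives the time, the measured TCP pose, the force and the opening at its end, in the units of the state.
- robot.get_obs(): the state, without advancing time (a new reading comes with each control period).
- robot.snapshot(name): name is "scene" or "side" or "wrist"; returns a dict with "image" (384x512x3 uint8, red, green, blue), "fx", "fy", "cx", "cy" (pixels), "k1" (the pictures are not rectified: a ray, as slopes to the right and down, at radius r is drawn at 1 + k1 r^2 times it, then the intrinsics apply), "rvec" (rotation vector, rad) and "tvec" (3), from world to camera coordinates, as OpenCV has them. Camera axes: x right, y down, z forward; pixel columns grow to the right and rows downward; lengths in m; the calibration is good to about 2 mm. A picture is of the moment at which its call begins. There is no depth.
- robot.close_job(): hands the job in, once; it reports no verdict.
The state is a dict: "time": time; "joint_positions": joint angles; "qvel": joint speeds; "joint_torque": joint torques, N m; "tool_pos": TCP position; "ee_rot": TCP orientation; "wrist_force": force on the tool from outside, world axes, zero at the start; "wrist_torque": the same for the moment, N m; "width": finger opening in m.
Only numpy, scipy, OpenCV 4.12 (cv2) and the standard library are available. Lean on these libraries where they do the work, as an engineer would, in place of code of your own. Each camera call takes 0.05 s, during which the arm holds its last target.

## Working session

There is one attempt and no reset: what is moved stays moved. The work goes in short steps, Python scripts to look and compute and a shell command to move; the robot and the scene stay as the last step left them, time stands still between calls to the robot, and variables do not carry over. Pictures are saved under pics/ and viewed, and the job is handed in when it is done.

```bash
ls; mkdir -p pics; python3 - <<'E'
from bench import robot
import cv2,json,numpy as np
o=robot.get_obs(); print(o)
for n in ("scene","side","wrist"):
    s=robot.snapshot(n); im=s.pop("image"); cv2.imwrite(f"pics/{n}0.png",im[:,:,::-1])
    print(n,{k:np.round(v,4).tolist() for k,v in s.items()})
    np.savez(f"pics/{n}0.npz",image=im,**s)
E
```

```text
pics
{'time': 0.0, 'joint_positions': array([ 1.12290843e+00,  8.79456686e-02,  1.37222727e+00, -1.81409461e-05,
        1.68360383e+00, -1.03082021e-01]), 'qvel': array([-1.09794490e-03,  7.98272769e-04, -7.72979218e-05,  4.98886443e-04,
       -2.86574629e-04, -1.55997775e-03]), 'joint_torque': array([ 1.06619533e-03, -3.40179420e+01, -3.02431297e+01,  7.19573814e-02,
        3.27373808e-02, -1.61691632e-04]), 'tool_pos': array([0.18567155, 0.5171336 , 0.20432298]), 'ee_rot': array([-1.57058952,  0.00217438,  1.22598865]), 'wrist_force': array([-0.46304027,  0.03754041,  0.38286987]), 'wrist_torque': array([0.00991747, 0.01916971, 0.01228871]), 'width': 0.09411746431820085}
scene {'fx': 456.3884, 'fy': 456.3884, 'cx': 261.3504, 'cy': 191.0287, 'k1': -0.0686, 'rvec': [1.1533, 2.1153, -1.1605], 'tvec': [0.2639, -0.2025, 1.6959]}
side {'fx': 361.5044, 'fy': 361.5044, 'cx': 251.7516, 'cy': 197.6767, 'k1': -0.077, 'rvec': [2.3418, -0.2113, 0.1118], 'tvec': [-0.5371, 0.1205, 1.0802]}
wrist {'fx': 273.0719, 'fy': 273.0719, 'cx': 249.8519, 'cy': 188.3376, 'k1': 0.0137, 'rvec': [-2.3755, -1.6693, -0.2328], 'tvec': [-0.549, -0.0292, 0.3918]}
```

View pics/scene0.png

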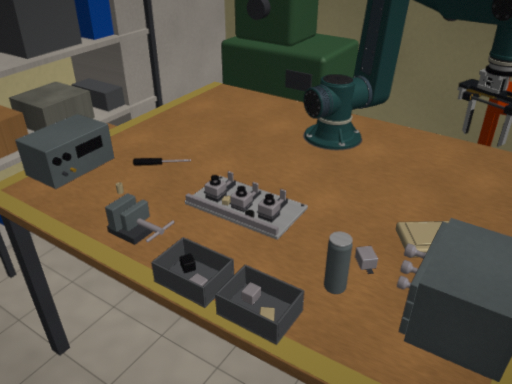

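View pics/side0.png

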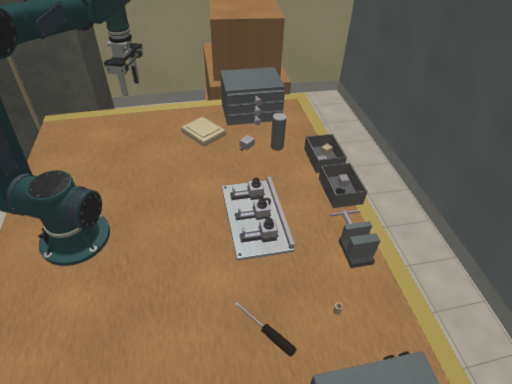

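View pics/wrist0.png

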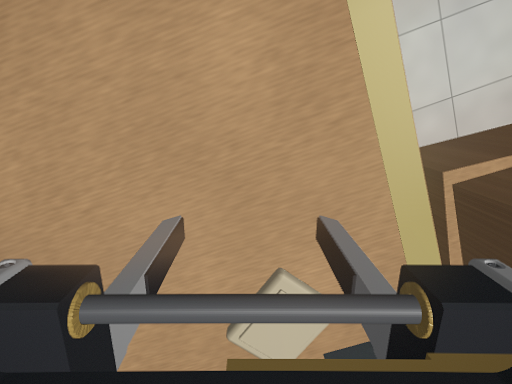

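The scene picture shows the rail at about (245,202), and the side picture shows it at about (257,217). In the side view the three black caps are at about (256,183), (262,203) and (269,224). I'll zoom in on both.

```bash
cat > h.py <<'E'
import numpy as np,cv2
from scipy.spatial.transform import Rotation as R
def load(n):
    return dict(np.load(f"pics/{n}.npz"))
def ray(s,u,v):
    x=(u-s['cx'])/s['fx'];y=(v-s['cy'])/s['fy']
    K=np.array([[s['fx'],0,s['cx']],[0,s['fy'],s['cy']],[0,0,1.]])
    p=cv2.undistortPoints(np.array([[[u,v]]],float),K,np.array([float(s['k1']),0,0,0]))[0,0]
    M=cv2.Rodrigues(np.array(s['rvec'],float))[0]; t=np.array(s['tvec'],float)
    c=-M.T@t; d=M.T@np.array([p[0],p[1],1]); return c,d/np.linalg.norm(d)
def onz(s,u,v,z):
    c,d=ray(s,u,v); return c+d*(z-c[2])/d[2]
def proj(s,P):
    K=np.array([[s['fx'],0,s['cx']],[0,s['fy'],s['cy']],[0,0,1.]])
    return cv2.projectPoints(np.array(P,float).reshape(-1,1,3),np.array(s['rvec'],float),np.array(s['tvec'],float),K,np.array([float(s['k1']),0,0,0,]))[0][:,0]
def tri(a,b):
    (c1,d1),(c2,d2)=a,b
    A=np.stack([d1,-d2],1); k=np.linalg.lstsq(A,c2-c1,rcond=None)[0]
    p,q=c1+k[0]*d1,c2+k[1]*d2; return (p+q)/2,np.linalg.norm(p-q)
E
python3 - <<'E'
from h import *
s=load("scene0")['image'][165:240,180:312,::-1]; cv2.imwrite("pics/sc_z.png",cv2.resize(s,None,fx=6,fy=6,interpolation=cv2.INTER_CUBIC))
s=load("side0")['image'][170:262,212:304,::-1]; cv2.imwrite("pics/si_z.png",cv2.resize(s,None,fx=6,fy=6,interpolation=cv2.INTER_CUBIC))
E
```

```text
(no output)
```

View pics/sc_z.png

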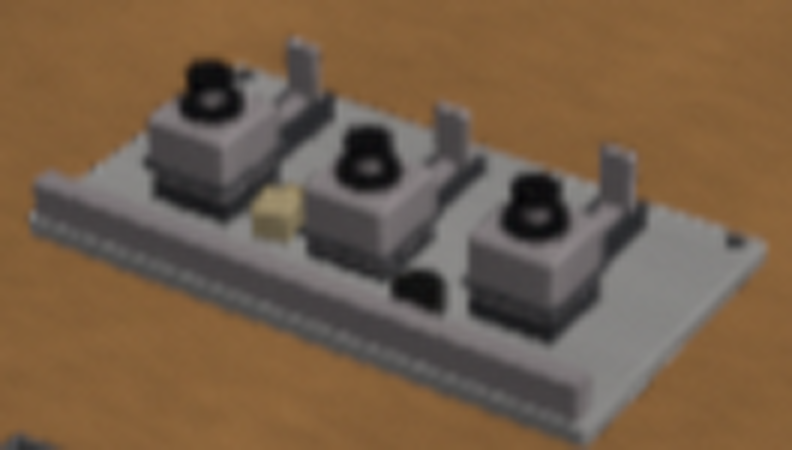

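View pics/si_z.png

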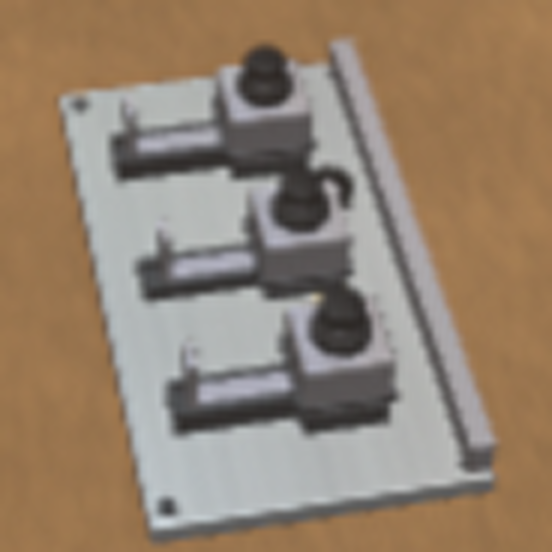

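Both crops show the whole rail with the caps, the tabs and the plate corners. I'll triangulate the caps and cast rays for the corners.

```bash
python3 - <<'E'
from h import *
np.set_printoptions(precision=4,suppress=True)
a=load("scene0");b=load("side0")
fa=lambda x,y:ray(a,(x+.5)/6-.5+180,(y+.5)/6-.5+165)
fb=lambda x,y:ray(b,(x+.5)/6-.5+212,(y+.5)/6-.5+170)
pz=lambda r,z:r[0]+r[1]*(z-r[0][2])/r[1][2]
for n,p,q in (("cap1",(536,185),(265,58)),("cap2",(370,138),(300,180)),("cap3",(211,70),(342,300)),("tabtop1",(618,150),(128,103)),("tab2",(452,106),(162,220)),("tab3",(302,42),(190,342))): print(n,*tri(fa(*p),fb(*q)))
print("side corners near-left,near-right,far-right",pz(fb(62,97),.012),pz(fb(150,530),.012),pz(fb(492,486),.012))
print("scene near-left, ",pz(fa(766,247),.012), "far-left bottom",pz(fa(588,440),0), "far-right bottom",pz(fa(33,230),0))
E
```

```text
cap1 [0.5737 0.079  0.0797] 0.000758829447492788
cap2 [ 0.5745 -0.0098  0.0745] 0.0008516938188857364
cap3 [ 0.5757 -0.1001  0.0821] 0.0005816241771112146
tabtop1 [0.4993 0.0783 0.0587] 0.0016184430531507462
tab2 [ 0.5042 -0.01    0.0565] 0.003533541263136083
tab3 [ 0.5034 -0.0991  0.0634] 0.0034341472056279173
side corners near-left,near-right,far-right [0.4691 0.1405 0.012 ] [ 0.4712 -0.1661  0.012 ] [ 0.6379 -0.1693  0.012 ]
scene near-left,  [0.4718 0.1437 0.012 ] far-left bottom [0.6293 0.1409 0.    ] far-right bottom [ 0.6354 -0.1682  0.    ]
```

```bash
cat >> h.py <<'E'
def delta(tgt,yaw=None,pos=None,rpy=None):
    from bench import robot
    o=robot.get_obs(); p=o['tool_pos'] if pos is None else np.array(pos); e=o['ee_rot'] if rpy is None else rpy
    M=R.from_euler('xyz',e).as_matrix()
    print("tool delta mm",np.round(M.T@(np.array(tgt)-p)*1000,1),"yaw", None if yaw is None else round(-(yaw-e[2]),3), 't',o['time'],'p',p,'e',e,'F',o['wrist_force'],'w',o['width'])
E
python3 -c "
from h import *
delta([.574,.079,.13],1.58,[0.186, 0.518, 0.206])"
```

```text
tool delta mm [-281.9   76.4 -513.6] yaw -0.354 t 0.15 p [0.186 0.518 0.206] e [-1.57062097  0.00174127  1.22601414] F [0.43047816 0.1699848  0.22417041] w 0.09420930322506242
```

```bash
python3 -m handwheel '[{"delta_pos":[-24,0,-43],"yaw":-0.03},{"delta_pos":[-48,0,-86],"yaw":-0.06},{"delta_pos":[-72,0,-129],"yaw":-0.09},{"delta_pos":[-96,0,-172],"yaw":-0.12},{"delta_pos":[-120,0,-215],"yaw":-0.15},{"delta_pos":[-144,0,-258],"yaw":-0.18},{"delta_pos":[-168,0,-301],"yaw":-0.21},{"delta_pos":[-192,0,-344],"yaw":-0.24},{"delta_pos":[-216,0,-387],"yaw":-0.27},{"delta_pos":[-240,0,-430],"yaw":-0.3},{"delta_pos":[-264,10,-473],"yaw":-0.33},{"delta_pos":[-282,20,-514],"yaw":-0.354}]' 255; python3 -c "
from h import *
delta([.574,.079,.10],1.58)
from bench import robot
import cv2
for n in ('wrist','side'):
    s=robot.snapshot(n); np.savez(f'pics/{n}1.npz',**s); cv2.imwrite(f'pics/{n}1.png',s['image'][:,:,::-1])"
```

```text
time: 1.35
tool_pos: [0.5755, 0.0763, 0.1854]
ee_rot: [-1.572, -0.0, 1.58]
wrist_force: [0.0, 1.3, -0.5]
width: 0.0021
tool delta mm [ 2.7 85.4  1.5] yaw -0.0 t 1.35 p [0.57551083 0.07629032 0.18537833] e [-1.57150727e+00 -3.32330765e-05  1.57992458e+00] F [ 0.02710942  1.26809155 -0.52025354] w 0.002121214102003395
```

View pics/wrist1.png

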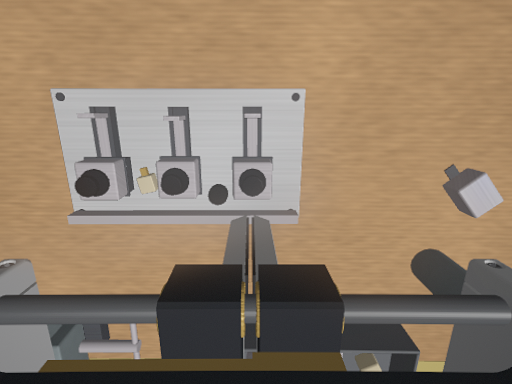

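View pics/side1.png

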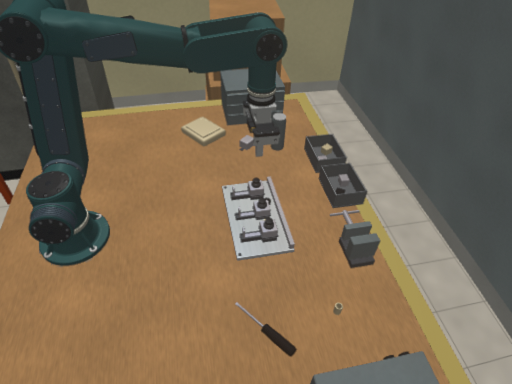

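The wrist view shows the rail clearly. The caps are at (253,182), (175,181) and (93,183), and the tabs at (252,115), (175,118) and (93,115). I'll cast these pixels.

```bash
python3 - <<'E'
from h import *
np.set_printoptions(precision=4,suppress=True)
w=load("wrist1"); g=cv2.cvtColor(w['image'],cv2.COLOR_RGB2GRAY)
m=(g<45).astype('uint8'); m[205:]=0;m[:160]=0
n,l,st,c=cv2.connectedComponentsWithStats(m)
for i in range(1,n):
    if 100<st[i,4]<2500: print(st[i],c[i])
for n,u,v,z in (("cap1",252.5,182,.08),("cap2",175,181,.0745),("cap3",90,183.5,.081),("tab1",252.5,115,.057),("tab2",174.5,118,.055),("tab3",92.5,116,.06)): print(n,onz(w,u,v,z))
for n,u,v in (("hole3",60,97),("hole1",295.5,97),("cornerNL",304,89),("cornerNR",53,91)): print(n,onz(w,u,v,.012))
z=cv2.resize(w['image'][80:230,40:315,::-1],None,fx=2.9,fy=2.9,interpolation=cv2.INTER_CUBIC);cv2.imwrite("pics/w_z.png",z)
E
```

```text
cap1 [0.5708 0.0785 0.08  ]
cap2 [ 0.5718 -0.0064  0.0745]
cap3 [ 0.5736 -0.0955  0.081 ]
tab1 [0.5016 0.078  0.057 ]
tab2 [ 0.5055 -0.0075  0.055 ]
tab3 [ 0.5043 -0.0938  0.06  ]
hole3 [ 0.4837 -0.1561  0.012 ]
hole1 [0.4807 0.1308 0.012 ]
cornerNL [0.4715 0.1406 0.012 ]
cornerNR [ 0.4769 -0.1631  0.012 ]
```

View pics/w_z.png

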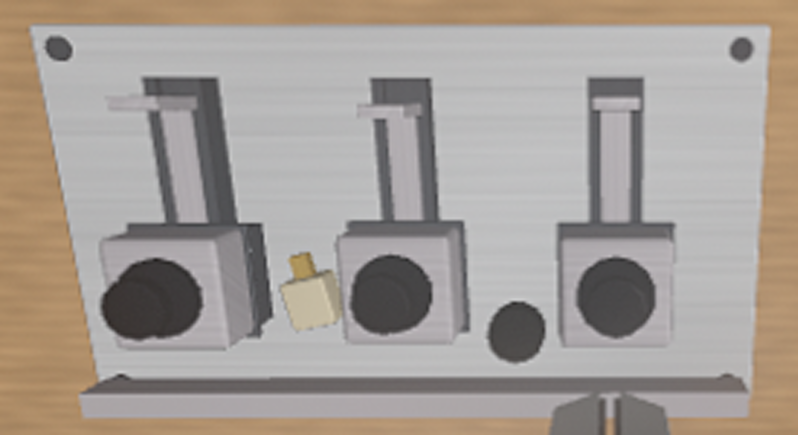

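```bash
python3 -m handwheel '[{"delta_pos":[2.5,40,2]},{"delta_pos":[2.5,80,2]},{"delta_pos":[2.5,92,2]},{"delta_pos":[2.5,95,2]},{"delta_pos":[2.5,95,2]},{"delta_pos":[2.5,95,2]}]'
```

```text
invalid input at $[0]: expected keys delta_pos, yaw
```

```bash
python3 -m handwheel '[{"delta_pos":[2.5,40,2],"yaw":0},{"delta_pos":[2.5,80,2],"yaw":0},{"delta_pos":[2.5,92,2],"yaw":0},{"delta_pos":[2.5,95,2],"yaw":0},{"delta_pos":[2.5,95,2],"yaw":0},{"delta_pos":[2.5,95,2],"yaw":0}]'
```

```text
time: 2.05
tool_pos: [0.5738, 0.0814, 0.0932]
ee_rot: [-1.575, -0.0, 1.58]
wrist_force: [-0.1, -0.5, 0.7]
width: 0.0006
```

```bash
python3 -m handwheel '[{"delta_pos":[-2,2,0],"yaw":0},{"delta_pos":[-2,4,0],"yaw":0},{"delta_pos":[-2,6,0],"yaw":0},{"delta_pos":[-2,8,0],"yaw":0},{"delta_pos":[-2,8,0],"yaw":0},{"delta_pos":[-2,8,0],"yaw":0}]'; python3 -m handwheel '[{"delta_pos":[0,1,0],"yaw":0},{"delta_pos":[0,2,0],"yaw":0},{"delta_pos":[0,2,0],"yaw":0}]';python3 -m handwheel '[{"delta_pos":[0,1,0],"yaw":0},{"delta_pos":[0,1,0],"yaw":0}]'; python3 -m handwheel '[{"delta_pos":[0,1,0],"yaw":0},{"delta_pos":[0,1,0],"yaw":0}]'
```

```text
time: 2.65
tool_pos: [0.5722, 0.079, 0.0823]
ee_rot: [-1.57, -0.0, 1.58]
wrist_force: [0.3, 0.6, -1.1]
width: 0.0002
time: 2.95
tool_pos: [0.5722, 0.079, 0.0802]
ee_rot: [-1.57, -0.0, 1.58]
wrist_force: [-0.5, 1.0, 0.3]
width: 0.0004
time: 3.15
tool_pos: [0.5725, 0.079, 0.0796]
ee_rot: [-1.571, -0.0, 1.58]
wrist_force: [-0.2, -0.9, -0.6]
width: 0.001
time: 3.35
tool_pos: [0.5725, 0.079, 0.0791]
ee_rot: [-1.571, -0.0, 1.58]
wrist_force: [-1.4, -0.5, 3.9]
width: -0.0001
```

```bash
python3 -m handwheel '[{"delta_pos":[0,1,0],"yaw":0},{"delta_pos":[0,1,0],"yaw":0}]'|grep -E "pos|force"; python3 -m handwheel '[{"delta_pos":[0,0,0],"yaw":0}]'|grep -E "pos|force"; python3 -m handwheel '[{"delta_pos":[0,0.5,0],"yaw":0},{"delta_pos":[0,0.5,0],"yaw":0}]'|grep -E "pos|force"
```

```text
tool_pos: [0.5725, 0.079, 0.0783]
wrist_force: [-1.4, 0.2, 6.4]
tool_pos: [0.5725, 0.079, 0.0785]
wrist_force: [-1.5, -0.2, 5.3]
tool_pos: [0.5726, 0.079, 0.0781]
wrist_force: [-1.7, 0.2, 6.0]
```

```bash
for i in 1; do :; done; python3 -m handwheel '[{"delta_pos":[0,0.5,0],"yaw":0},{"delta_pos":[0,0.5,0],"yaw":0}]'|grep -E "pos|force"; python3 -m handwheel '[{"delta_pos":[0,0.5,0],"yaw":0},{"delta_pos":[0,0.5,0],"yaw":0}]'|grep -E "pos|force"; python3 -m handwheel '[{"delta_pos":[0,0.5,0],"yaw":0},{"delta_pos":[0,0.5,0],"yaw":0}]'|grep -E "pos|force"
```

```text
tool_pos: [0.5725, 0.079, 0.0778]
wrist_force: [-3.2, -0.3, 6.7]
tool_pos: [0.5726, 0.079, 0.0774]
wrist_force: [-2.2, 0.3, 7.3]
tool_pos: [0.5725, 0.079, 0.0768]
wrist_force: [-1.9, -0.1, 7.1]
```

```bash
python3 -m handwheel '[{"delta_pos":[0,0.5,0],"yaw":0},{"delta_pos":[0,0.5,0],"yaw":0}]'|grep -E "pos|force"; python3 -m handwheel '[{"delta_pos":[0,0.5,0],"yaw":0},{"delta_pos":[0,0.5,0],"yaw":0}]'|grep -E "pos|force"
```

```text
tool_pos: [0.5725, 0.079, 0.076]
wrist_force: [-1.4, 0.2, 5.3]
tool_pos: [0.5725, 0.079, 0.0744]
wrist_force: [0.7, -0.5, -0.7]
```

It snapped over: the force rose to about 7 N, fell to 5.3 N and then to 0. I'll follow it down gently to make sure it has latched.

```bash
python3 -m handwheel '[{"delta_pos":[0,0.5,0],"yaw":0},{"delta_pos":[0,1,0],"yaw":0},{"delta_pos":[0,1,0],"yaw":0}]'|grep -E "pos|force"; python3 -m handwheel '[{"delta_pos":[0,0.5,0],"yaw":0},{"delta_pos":[0,1,0],"yaw":0},{"delta_pos":[0,1,0],"yaw":0}]'|grep -E "pos|force"
```

```text
tool_pos: [0.572, 0.079, 0.0727]
wrist_force: [-0.3, -0.1, -0.5]
tool_pos: [0.5723, 0.079, 0.0723]
wrist_force: [-0.3, -0.2, 0.5]
```

```bash
python3 -m handwheel '[{"delta_pos":[0,-4,0],"yaw":0},{"delta_pos":[0,-10,0],"yaw":0},{"delta_pos":[0,-15,0],"yaw":0},{"delta_pos":[0,-15,0],"yaw":0}]'|grep -E "pos|force"; python3 -m handwheel '[{"delta_pos":[0,5,0],"yaw":0},{"delta_pos":[0,9,0],"yaw":0},{"delta_pos":[0,11,0],"yaw":0},{"delta_pos":[0,11,0],"yaw":0},{"delta_pos":[0,11,0],"yaw":0}]'|grep -E "time|pos|force"
```

```text
tool_pos: [0.5733, 0.079, 0.0891]
wrist_force: [0.3, -0.8, -0.6]
time: 6.35
tool_pos: [0.5722, 0.079, 0.0761]
wrist_force: [-0.4, 0.6, 0.2]
```

Slot 1 stays down: there is no contact at z = 0.076, where the cap used to press back at about 6 to 7 N. Next is the slide.

```bash
python3 -m handwheel '[{"delta_pos":[0,-30,0],"yaw":0},{"delta_pos":[0,-55,0],"yaw":0},{"delta_pos":[-1,-55,40],"yaw":0},{"delta_pos":[-1,-55,80],"yaw":0},{"delta_pos":[-1,-55,95],"yaw":0},{"delta_pos":[-1,-40,95],"yaw":0},{"delta_pos":[-1,-15,95],"yaw":0},{"delta_pos":[-1,-10,95],"yaw":0},{"delta_pos":[-1,-10,95],"yaw":0},{"delta_pos":[-1,-10,95],"yaw":0}]'|grep -E "time|pos|force"
python3 - <<'E'
from bench import robot
from h import *
for n in ('scene','side'):
    s=robot.snapshot(n); np.savez(f'pics/{n}2.npz',**s)
a=load("scene2")['image'][145:240,205:325,::-1]; b=load("side2")['image'][150:245,205:325,::-1]
f=lambda i:cv2.resize(i,None,fx=3.3,fy=3.3,interpolation=cv2.INTER_CUBIC)
cv2.imwrite("pics/z2.png",np.hstack([f(a),f(b)]))
E
```

```text
time: 7.35
tool_pos: [0.478, 0.0771, 0.0874]
wrist_force: [-0.1, -0.2, -0.1]
```

View pics/z2.png

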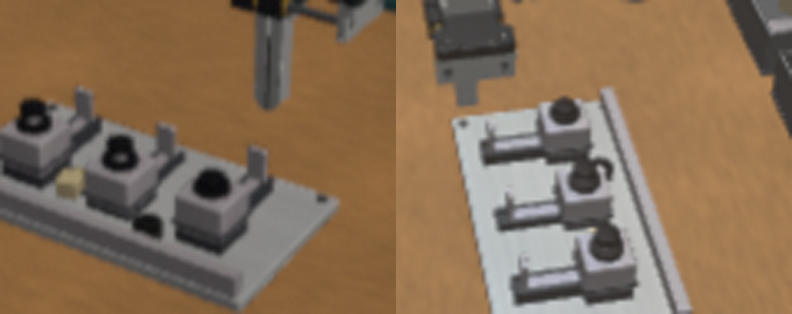

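The picture shows slot 1's cap (scene crop, 212,183) sitting visibly lower than the other two. The fingers are in front of tab 1, so I'll descend to z ≈ 0.036.

```bash
python3 -m handwheel '[{"delta_pos":[0,20,0],"yaw":0},{"delta_pos":[0,40,0],"yaw":0},{"delta_pos":[0,47,0],"yaw":0},{"delta_pos":[0,51,0],"yaw":0},{"delta_pos":[0,51,0],"yaw":0},{"delta_pos":[0,51,0],"yaw":0}]'|grep -E "time|pos|force"
python3 - <<'E'
from bench import robot
from h import *
for n in ('scene','side'):
    s=robot.snapshot(n); np.savez(f'pics/{n}3.npz',**s)
a=load("scene3")['image'][145:240,205:325,::-1]; b=load("side3")['image'][150:245,205:325,::-1]
f=lambda i:cv2.resize(i,None,fx=3.3,fy=3.3,interpolation=cv2.INTER_CUBIC)
cv2.imwrite("pics/z3.png",np.hstack([f(a),f(b)]))
E
```

```text
time: 8.05
tool_pos: [0.4782, 0.0772, 0.0365]
wrist_force: [-0.8, -0.1, 0.6]
```

View pics/z3.png

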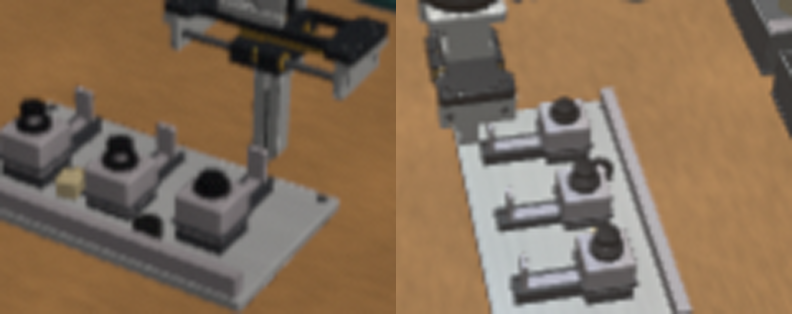

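The fingertips are just in front of tab 1, with nothing touched. I'll push along +x.

```bash
python3 -m handwheel '[{"delta_pos":[0,0,-3],"yaw":0},{"delta_pos":[0,0,-6],"yaw":0},{"delta_pos":[0,0,-9],"yaw":0},{"delta_pos":[0,0,-12],"yaw":0},{"delta_pos":[0,0,-15],"yaw":0},{"delta_pos":[0,0,-18],"yaw":0},{"delta_pos":[0,0,-18],"yaw":0}]'|grep -E "time|pos|force"
python3 -m handwheel '[{"delta_pos":[0,0,-3],"yaw":0},{"delta_pos":[0,0,-6],"yaw":0},{"delta_pos":[0,0,-9],"yaw":0},{"delta_pos":[0,0,-12],"yaw":0},{"delta_pos":[0,0,-14],"yaw":0},{"delta_pos":[0,0,-14],"yaw":0}]'|grep -E "time|pos|force"
```

```text
time: 8.85
tool_pos: [0.4955, 0.0773, 0.0353]
wrist_force: [-2.2, -0.7, 1.5]
time: 9.45
tool_pos: [0.5098, 0.0775, 0.0353]
wrist_force: [-0.9, -0.1, -1.8]
```

```bash
python3 -m handwheel '[{"delta_pos":[0,0,-1],"yaw":0},{"delta_pos":[0,0,-2],"yaw":0},{"delta_pos":[0,0,-3],"yaw":0},{"delta_pos":[0,0,-3],"yaw":0}]'|grep -E "time|pos|force"
python3 -m handwheel '[{"delta_pos":[0,0,-1],"yaw":0},{"delta_pos":[0,0,-2],"yaw":0},{"delta_pos":[0,0,-2],"yaw":0}]'|grep -E "time|pos|force"
```

```text
time: 9.85
tool_pos: [0.5123, 0.0775, 0.0353]
wrist_force: [-2.1, -0.1, -1.3]
time: 10.15
tool_pos: [0.5144, 0.0775, 0.0354]
wrist_force: [-1.8, 0.9, -1.3]
```

```bash
python3 -m handwheel '[{"delta_pos":[0,0,-1],"yaw":0},{"delta_pos":[0,0,-2],"yaw":0},{"delta_pos":[0,0,-2],"yaw":0}]'|grep -E "time|pos|force"
python3 -m handwheel '[{"delta_pos":[0,0,-1],"yaw":0},{"delta_pos":[0,0,-1],"yaw":0}]'|grep -E "time|pos|force"
python3 -m handwheel '[{"delta_pos":[0,0,-1],"yaw":0},{"delta_pos":[0,0,-1],"yaw":0}]'|grep -E "time|pos|force"
```

```text
time: 10.45
tool_pos: [0.5158, 0.0775, 0.0353]
wrist_force: [-5.2, 1.0, -0.2]
time: 10.65
tool_pos: [0.5159, 0.0775, 0.0353]
wrist_force: [-6.8, 0.0, 2.3]
time: 10.85
tool_pos: [0.5159, 0.0775, 0.0353]
wrist_force: [-8.5, -0.6, 4.5]
```

The slide has stopped at x = 0.516, as predicted (0.515), and the force is building against the stop. I'll back off and check.

```bash
python3 -m handwheel '[{"delta_pos":[0,0,5],"yaw":0},{"delta_pos":[0,0,15],"yaw":0},{"delta_pos":[0,0,30],"yaw":0},{"delta_pos":[0,-40,35],"yaw":0},{"delta_pos":[0,-90,35],"yaw":0},{"delta_pos":[0,-130,35],"yaw":0},{"delta_pos":[0,-150,0],"yaw":0},{"delta_pos":[0,-150,-40],"yaw":0},{"delta_pos":[0,-150,-60],"yaw":0},{"delta_pos":[0,-150,-60],"yaw":0}]'|grep -E "time|pos|force"
python3 - <<'E'
from bench import robot
from h import *
for n in ('scene','side','wrist'):
    s=robot.snapshot(n); np.savez(f'pics/{n}4.npz',**s)
a=load("scene4")['image'][145:240,180:325,::-1]; b=load("side4")['image'][165:260,205:305,::-1]
f=lambda i:cv2.resize(i,None,fx=3.2,fy=3.2,interpolation=cv2.INTER_CUBIC)
cv2.imwrite("pics/z4.png",np.hstack([f(a),f(b)])); cv2.imwrite("pics/w4.png",load("wrist4")['image'][:,:,::-1])
E
```

```text
time: 11.85
tool_pos: [0.5806, 0.0777, 0.1854]
wrist_force: [0.6, 0.6, -1.4]
```

View pics/z4.png

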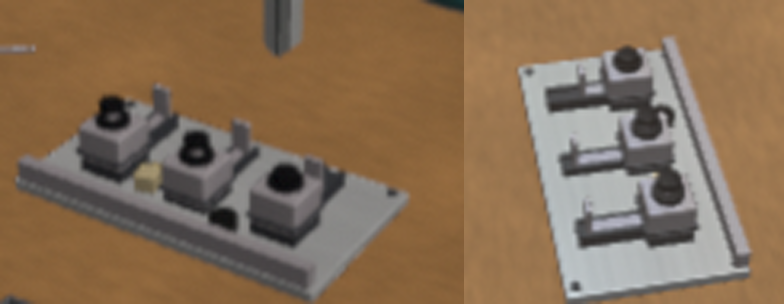

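View pics/w4.png

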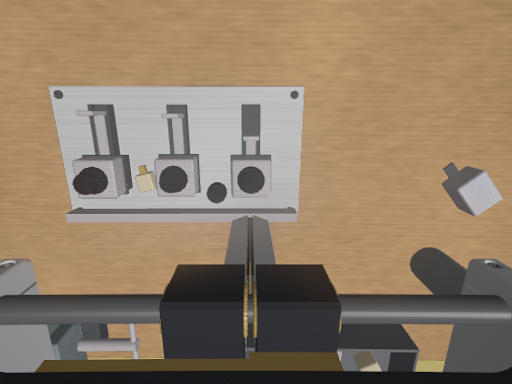

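The wrist view shows tab 1 moved in to (251,138). Tabs 2 and 3 are still open, and the plug and grommet haven't moved. I'll check tab 1's position, then hand in.

```bash
python3 - <<'E'
from h import *
from bench import robot
w=load("wrist4"); print("tab1",onz(w,251,137.5,.057)-onz(w,251,180,.072), "tab2-cap2",onz(w,172.5,116,.055)-onz(w,173,179,.0745))
print(robot.get_obs()['wrist_force']); print(robot.close_job())
E
```

```text
tab1 [-0.04496257 -0.00034035 -0.015     ] tab2-cap2 [-0.06616365 -0.00111646 -0.0195    ]
[-0.97658528 -0.2904574  -0.30095242]
the job is handed in; nothing more can be done
None
```

The left switch (slot 1) is the sound one. I left it latched in, pushed its locking slide home, and handed the job in at about 12 s of the 67 s allowed.

- **Finding it:** I tried slot 1 first. Its force rose to about 7 N, then dropped to zero about 5 mm down, so it snapped over. I did not press the other two, because only one switch is sound.
- **Latch:** after letting go, I brought the fingers back to a height where the cap had pushed back before and felt nothing. In the later pictures its cap sits visibly lower than the other two.
- **Slide:** it moved at about 2 N and then stopped dead at x = 0.516 m, against 0.515 m expected, with the force building to 8.5 N. The picture puts its tab 45 mm in front of the cap axis, against the nominal 47 mm, which is within the calibration error.
- **Everything else:** the slides in slots 2 and 3 are still open, and the plug and grommet are where they were. The arm finished clear of everything at a height of 0.185 m.

No check failed. I placed the cap by eye from the pictures, and those readings differed by up to about 4 mm between cameras.

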